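# Shelve and scan a specimen cassette

## Task

Put the loose specimen cassette on top of the two in the corner tray, barcode end at the end fence, squared up so that it sits snug against both fences and in line with them, and let go of it. Then take the orange scanner out of its cradle, hold it steady for a good second with its window aimed at the middle of that cassette's barcode from about 10 cm away, looking steeply down at it, and put it back in its cradle the way it lay. Drop nothing, keep the two lower cassettes squared, and leave the bottle, carton, dishes and jar standing where they are.

Things in the scene. Friction and masses are not known exactly. Their poses are not given: they have to be found in the camera images.
- cassette: the loose cassette: sealed flat grey specimen cassette, 150 (x) x 54 (y) x 14 (z) mm, 140 g, cream panel with a pressed green sprig and a white barcode label near its +x end; origin at the centre of its underside. Lies flat on the bench to one side (left or right) at any yaw up to about 60 degrees. Grip it across its 54 mm width
- cassette_label (a point): middle of the loose cassette's barcode label (34 x 44 mm, on the top face): 52 mm from the cassette's centre towards +x, 14.5 mm above its underside
- tray: fixed tray: blue plate 190 (x) x 100 (y) x 6 mm, origin under its centre; aluminium fences 6 mm thick, tops 44 mm above the bench. End fence: inner face at x = +77, y -20 to +35 mm. Side fence: inner face at y = +29, x +20 to +77 mm only, so fingers fit beside the stack from x = -75 to 0. Other sides open. Its x points away from the robot (yaw up to 20 degrees)
- tray_home (a point): where the origin (centre of the underside) of the third, loose cassette belongs when it is pressed against both fences: tray x +2, y +2, z +34 mm; axes as the tray's
- cassette_low: sealed flat grey specimen cassette, 150 (x) x 54 (y) x 14 (z) mm, 140 g, cream panel with a pressed brown sprig and a white barcode label near its +x end; origin at the centre of its underside. Bottom of the stack, on the tray's base plate, about 1 mm clear of both fences
- cassette_mid: sealed flat grey specimen cassette, 150 (x) x 54 (y) x 14 (z) mm, 140 g, cream panel with a pressed purple sprig and a white barcode label near its +x end; origin at the centre of its underside. Second of the stack, its top 34 mm above the bench, about 1 mm clear of both fences
- scanner: hand scanner, 220 g, balanced near its origin: level orange handle, x -69 to +67, 28 wide (y), 30 mm high; origin in the middle of its width and height; z up. Yellow head 60 x 50 x 40 mm at the +x end, turned 60 degrees nose-down, spans x +59 to +125, z -40 to +32 mm. Grip across the handle near x = -6 mm (black band), free on both sides in the cradle
- scanner_window (a point): centre of the red window on the scanner head: in the scanner's frame at x = +107, y = 0, z = -30 mm. Its own x axis is the line of sight, outwards: forward and 60 degrees down from the handle, that is (0.5, 0, -0.866) in the scanner's frame; its y axis is the scanner's y
- cradle: fixed grey cradle on the other side from the cassette: plate 140 (x) x 90 (y) x 6 mm, origin under its centre; two posts 16 mm thick at x = -52 and +40 mm, flat seats 50 mm up between outward-leaning cheeks rising to 64 mm; the 76 mm between the posts is free for fingers. The scanner lies in it level, head to cradle +x, overhanging
- cradle_rest (a point): where the scanner's origin lies when it rests in the cradle: 65 mm above the cradle's origin; axes as the cradle's
- bottle: clear water bottle with blue label and cap, 64 mm across, 200 mm tall, 450 g, origin at the centre of its underside; bystander standing by the tray
- carton: white herb carton with green band, 45 (x) x 66 (y) x 140 mm tall, 200 g, origin at the centre of its underside; bystander standing by the tray
- dishes: two stacked glass petri dishes as one piece, 76 mm across, 34 mm tall, 180 g, origin at the centre of the underside; bystander by the tray
- jar: amber glass jar with white lid, 56 mm across, 75 mm tall, 220 g, origin at the centre of its underside; bystander standing beyond the scanner's head
Not all that is in view belongs to the job. Leave any blue or red look-alike of the cassette alone.

How it is judged (in metres and radians):
On the way, in this order (a step that is already met when the one before it is completed fails the run):
1. the loose cassette lies squared on the stack, barcode end at the end fence, let go (x of cassette in the frame of tray_home between -0.003 and 0.002 m and y of cassette in the frame of tray_home between -0.003 and 0.002 m and z of cassette in the frame of tray_home between -0.003 and 0.003 m and angle between the x axis of each of cassette, cassette_mid, cassette_low and the x axis of tray, either way round below 0.04 rad and x of cassette_label in the frame of tray_home above 0.03 m and contact force between the fingers and cassette below 0.1 N and linear speed of cassette below 0.02 m/s and x of cassette_mid in the frame of tray_home between -0.003 and 0.002 m and y of cassette_mid in the frame of tray_home between -0.003 and 0.002 m and z of cassette_mid in the frame of tray_home between -0.017 and -0.011 m and x of cassette_low in the frame of tray_home between -0.003 and 0.002 m and y of cassette_low in the frame of tray_home between -0.003 and 0.002 m and z of cassette_low in the frame of tray_home between -0.031 and -0.025 m), for 0.2 s.
2. the held scanner looks at the barcode's middle for 1 s, still: window 60 to 140 mm away, line of sight within 12 mm of it each way and at least 30 degrees below level (x of cassette_label in the frame of scanner_window between 0.06 and 0.14 m and y of cassette_label in the frame of scanner_window between -0.012 and 0.012 m and z of cassette_label in the frame of scanner_window between -0.012 and 0.012 m and angle between scanner_window's own x axis and vertical above 2.1 rad and linear speed of scanner below 0.03 m/s and angular speed of scanner below 0.2 rad/s and contact force between the fingers and scanner above 0.5 N and x of cassette in the frame of tray_home between -0.003 and 0.002 m and y of cassette in the frame of tray_home between -0.003 and 0.002 m and z of cassette in the frame of tray_home between -0.003 and 0.003 m and angle between the x axis of cassette and the x axis of tray, either way round below 0.04 rad and x of cassette_label in the frame of tray_home above 0.03 m and contact force between the fingers and cassette below 0.1 N and linear speed of cassette below 0.02 m/s), for 1 s.
At the end, for the whole second after the job is handed in: Cassette released on the stack, barcode end at the end fence, within 3 mm of both fences and 0.04 rad of their line; the two lower ones likewise; scanner released and at rest in its cradle, head as before, within 12 mm lengthwise, 5 mm sideways, 4 mm in height, 0.12 rad (all of step 1 and x of scanner in the frame of cradle_rest between -0.012 and 0.012 m and y of scanner in the frame of cradle_rest between -0.005 and 0.005 m and z of scanner in the frame of cradle_rest between -0.004 and 0.004 m and angle between the x axis of scanner and the x axis of cradle, either way round below 0.12 rad and x of scanner_window in the frame of cradle_rest above 0.05 m and linear speed of scanner below 0.02 m/s and contact force between the fingers and scanner below 0.1 N); the robot touches nothing.
It fails at once if the water bottle is moved more than 20 mm or tipped (distance of bottle from where it was at the start of the episode above 0.02 m or angle between bottle's own z axis and vertical above 0.3 rad).
It fails at once if the carton is moved more than 20 mm or tipped (distance of carton from where it was at the start of the episode above 0.02 m or angle between carton's own z axis and vertical above 0.3 rad).
It fails at once if the pair of dishes is moved more than 20 mm or tipped (distance of dishes from where it was at the start of the episode above 0.02 m or angle between dishes's own z axis and vertical above 0.3 rad).
It fails at once if the jar is moved more than 20 mm or tipped (distance of jar from where it was at the start of the episode above 0.02 m or angle between jar's own z axis and vertical above 0.3 rad).
It fails at once if the cassette or the scanner is dropped (falls freely faster than 0.6 m/s) ((linear speed of cassette above 0.6 m/s and contact force between the fingers and cassette below 0.05 N) or (linear speed of scanner above 0.6 m/s and contact force between the fingers and scanner below 0.05 N)).
It also fails if it takes over 72 s, if anything falls off the work surface, if the arm or the gripper's body presses on something with over 40 N, if the wrist force passes 120 N, or if a joint passes its speed limit or range.

## Robot

A 7-joint arm with a two-finger parallel gripper is mounted at the origin on the work surface. World frame = base frame: x ahead of the robot, y to its left, z up, the work surface at z = 0. Lengths are in mm, angles in rad, forces in N, time in s.
With the tool pointing down it reaches from about 350 to 900 mm from the base axis. Payload 19.9 kg.
Tool frame: the origin (TCP) lies at the very end of the fingers, on their centre line; the grasp point (between the pads) lies 19 mm behind it (arm.hold_point_z is the z of the grasp point in the tool frame, in mm); z points along the fingers, y is the line along which they close (so a half turn about z gives the same grasp; the last joint's range is limited). The gripper opens to 85 mm and grips with 20 to 120 N. Pads are 22 mm wide; open, the fingers measure 114 mm over their backs; the gripper's body (76 mm by 85 mm) begins 54 mm behind the grasp point. The pads swing forward as they close: fully open they stand 13 mm farther back than shut.
Start: joints at [1.286, 0.417, -0.01, 1.614, 0.005, 1.111, -0.053], TCP at [150.866, -606.499, 231.26] pointing down, gripper open.
Joint ranges: [-2.81, 2.81], [-0.39, 2.02], [-1.27, 1.25], [0.06, 2.57], [-1.19, 4.33], [0.19, 2], [-2.82, 2.82]. Speed limits (rad/s): [1.89, 1.89, 2.39, 2.39, 3.01, 3.01, 3.01].

## Interface

Orientations are given as a unit quaternion [w, x, y, z].
In Python, from bench import status, camera, workorder, arm gives the robot as it stands.
- The arm moves only by the tool carry_out, never from a script. Its argument "commands" is text: rows parted by semicolons, each of 7 numbers parted by spaces: the shift along the tool's x, y, z normalised to -1 to 1, where 1 is 1 m, then the turn, a rotation vector about the tool's x, y, z normalised to -1 to 1, where 1 is 60 degrees, then the opening, from -1 (shut) to 1 (fully open). In form: x y z ax ay az hand; .... A call has 1 to 20 rows; each row is the pose to reach, as a shift and turn from the pose commanded when the call began, along the tool's axes at that moment; what a row does not reach only later rows make up. A row lasts 1/12 s, in which the tool goes at most 41.7 mm and 7.16 degrees, less where a joint would pass 70% of its speed; a pose out of reach is approached as far as the arm can. A call with a number of a shift or a turn outside -1 to 1 is refused whole. A call with a gripper value outside its range is refused whole. The fingers move at their own pace and stop on an object; the grip force is fixed at half the most. Time passes only in rows, so rows that repeat a pose let the fingers close. It gives the time, the measured TCP pose, the force, the opening and the grip force at its end, in the units of the state.
- status.get_state(): the state, without advancing time (a new reading comes with each control period).
- camera(name): name is "scene" or "top" or "wrist"; returns a dict with "pixels" (400x640x3 uint8, red, green, blue), "camera_matrix" (3x3 intrinsics, pixels), "R" (3x3) and "t" (3): a world point X has camera coordinates R X + t; the wrist camera has in their place "tool_from_camera" (4x4, takes a point from camera to tool coordinates, whose origin is the TCP and whose axes are the flange's). Camera axes: x right, y down, z forward; pixel columns grow to the right and rows downward; lengths in mm; the calibration is good to about 2 mm. A picture is of the moment at which its call begins: read the wrist's pose just before it. There is no depth.
- workorder.close_job(): hands the job in; it is judged then, once.
The state is a dict: "clock": time; "q": joint angles; "dq": joint speeds; "joint_torque": joint torques, N m; "tool_pos": TCP position; "tcp_rot": TCP orientation; "wrist_force": force on the tool from outside, world axes, zero at the start; "ft_torque": the same for the moment, N m; "finger_gap": opening from 0.0 (shut) to 1.0 (fully open); "grip_force": force on a finger pad.
Only numpy, scipy, OpenCV 4.12 (cv2) and the standard library are available. Lean on these libraries where they do the work, as an engineer would, in place of code of your own. Each camera call takes 0.05 s, during which the arm holds its last target. There are 200 camera calls.

## Working session

There is one attempt and no reset: what is moved stays moved. The work goes in short steps, Python scripts to look and compute and a tool call to move; the robot and the scene stay as the last step left them, time stands still between calls to the robot, and variables do not carry over. Pictures are saved under pics/ and viewed, at most 12 in all, crops included, and the job is handed in when it is done.

Besides the shell and the picture viewer there is one more tool, called after "Emit:" by a JSON object that holds its "method" and its "body", one argument or row to a line. carry_out: Moves the arm, as the interface text tells. Its arguments: {"type":"object","properties":{"commands":{"type":"string"}},"required":["commands"]}

```bash
mkdir -p pics; cat > h.py <<'E'
import numpy as np, cv2
from bench import status, camera, workorder, arm
from scipy.spatial.transform import Rotation as Ro
def save(n,f,crop=None,s=1):
    im=camera(n) if isinstance(n,str) else n
    p=im["pixels"]
    if crop: p=p[crop[1]:crop[3],crop[0]:crop[2]]
    cv2.imwrite("pics/"+f,cv2.resize(p[:,:,::-1],None,fx=s,fy=s,interpolation=cv2.INTER_CUBIC))
    return im
def ray(im,uv,pose=None):
    K=np.array(im["camera_matrix"]); d=np.linalg.inv(K)@[uv[0],uv[1],1]
    if "R" in im:
        R=np.array(im["R"]);t=np.array(im["t"]); return -R.T@t, R.T@d
    T=np.array(im["tool_from_camera"]); p,q=pose
    W=Ro.from_quat(np.r_[q[1:],q[0]]).as_matrix()
    return W@T[:3,3]+p, W@T[:3,:3]@d
def plane(im,uv,z,pose=None):
    o,d=ray(im,uv,pose); return o+d*(z-o[2])/d[2]
def proj(im,X,pose=None):
    K=np.array(im["camera_matrix"])
    if "R" in im: c=np.array(im["R"])@X+np.array(im["t"])
    else:
        T=np.array(im["tool_from_camera"]); p,q=pose
        W=Ro.from_quat(np.r_[q[1:],q[0]]).as_matrix()
        c=T[:3,:3].T@(W.T@(np.array(X)-p)-T[:3,3])
    u=K@c; return u[:2]/u[2]
def pose():
    s=status.get_state(); return np.array(s["tool_pos"]),np.array(s["tcp_rot"])
E
python3 - <<'E'
from h import *
s=status.get_state(); print(s)
for n in("top","scene"):
    im=save(n,n+"0.png"); print(im["camera_matrix"],im.get("R"),im.get("t"))
import pickle
E
```

```text
{'clock': 0.0, 'q': array([ 1.28547935,  0.41798059, -0.01030448,  1.61417996,  0.00467698,
        1.11066925, -0.05298143]), 'dq': array([ 0.00230298, -0.00016695, -0.00070869, -0.00066561, -0.0011637 ,
       -0.00072994, -0.00095737]), 'joint_torque': array([ 1.29739651e-04, -8.64436126e+01,  6.78266399e-01, -4.34896410e+01,
        1.89959002e-02,  7.36976916e-03,  9.55713699e-05]), 'tool_pos': array([ 150.79439537, -606.18267852,  230.65368497]), 'tcp_rot': array([-5.96834200e-04,  9.92577084e-01,  1.21615641e-01, -1.08173687e-04]), 'wrist_force': array([-0.6232109 , -0.28967422, -0.60243288]), 'ft_torque': array([ 0.05415484, -0.0278236 ,  0.00068313]), 'grip_force': 0.0, 'finger_gap': 0.9990681950846908}
[[477.24675096   0.         319.1792917 ]
 [  0.         477.24675096 196.88520599]
 [  0.           0.           1.        ]] [[-0.02210419 -0.99973305 -0.00672628]
 [-0.99885021  0.02236995 -0.04240101]
 [ 0.04254015  0.0057813  -0.99907803]] [  89.31775793  452.34106204 1669.23543641]
[[492.47380639   0.         324.87395739]
 [  0.         492.47380639 199.88298674]
 [  0.           0.           1.        ]] [[-0.65304047  0.75723458  0.01157334]
 [ 0.54912349  0.48397852 -0.68134292]
 [-0.52153767 -0.43858931 -0.73187286]] [ 247.43469273 -213.13805532 1909.13281294]
```

View pics/top0.png

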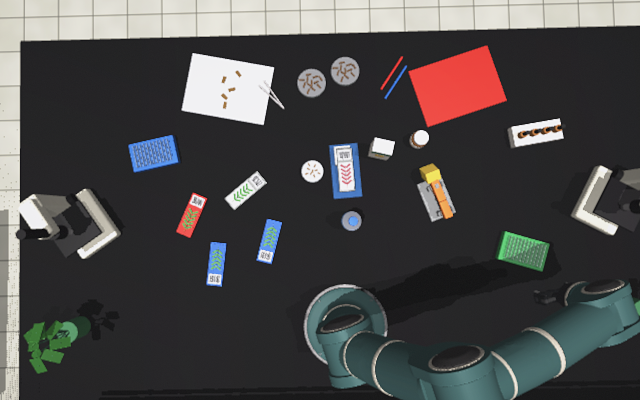

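View pics/scene0.png

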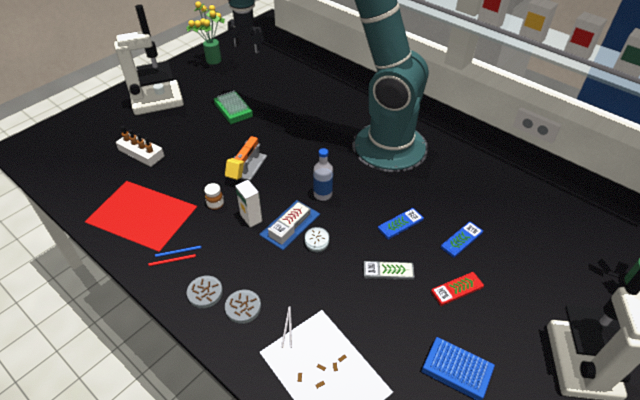

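Top view: candidates for the loose cassette are the grey/cream one at (245,190), red (192,215), blue (216,264) and blue (269,241). The task's cassette is grey with a green sprig, so I take (245,190). The tray is at (345,170), the scanner at (437,195) with its head up, the bottle at (351,221), carton at (381,149), dishes at (312,171) and jar at (420,139).

```bash
python3 - <<'E'
from h import *
im=save("top","crop1.png",(180,120,470,280),2.7)
hsv=cv2.cvtColor(im["pixels"],cv2.COLOR_RGB2HSV)
def rects(m,z,name,box,n=1):
    mm=np.zeros_like(m);x0,y0,x1,y1=box;mm[y0:y1,x0:x1]=m[y0:y1,x0:x1]
    cs,_=cv2.findContours(mm,cv2.RETR_EXTERNAL,cv2.CHAIN_APPROX_NONE)
    for c in sorted(cs,key=cv2.contourArea)[-n:]:
        w=np.array([plane(im,p[0],z)[:2] for p in c],np.float32)
        r=cv2.minAreaRect(w); b=cv2.boxPoints(r); print(name,np.round(r[0],1),np.round(r[1],1),round(r[2],1),'px',np.mean(c,0)[0])
H,S,V=cv2.split(hsv)
light=((V>95)).astype(np.uint8)
rects(light,14,"cass",(222,166,272,214))
blue=((H>95)&(H<125)&(S>100)&(V>60)).astype(np.uint8)
nb=((V>60)).astype(np.uint8)
rects(nb,6,"tray",(325,138,366,202))
rects(light,34,"dishes",(298,156,326,186))
rects(((S<90)&(V>70)).astype(np.uint8),6,"cradle",(410,170,465,225))
rects(((H>5)&(H<18)&(S>130)&(V>80)).astype(np.uint8),80,"orange",(410,160,465,225))
rects(((H>19)&(H<32)&(S>130)&(V>60)).astype(np.uint8),90,"yellow",(410,160,465,225))
rects(light,140,"carton",(365,135,398,163))
rects(light,75,"jar",(408,128,434,152))
rects(((H>95)&(H<125)&(V>60)).astype(np.uint8),200,"bottle",(338,206,366,236))
E
```

```text
cass [483.8 338.7] [ 56.5 151.4] 38.7 px [245.26966292 190.08988764]
tray [545.7 -14.3] [194.8 104.7] 3.7 px [345.04878049 170.52439024]
dishes [545.6 102. ] [76.4 76.3] 43.8 px [311.9516129  170.70967742]
cradle [ 432.6 -308.4] [143.4  45.6] 20.6 px [429.38709677 201.20430108]
orange [ 434.2 -331.1] [132.7  33.1] 20.3 px [441.37209302 199.43023256]
yellow [ 523.6 -294.8] [61.4 64.7] 25.2 px [429.71186441 173.11864407]
carton [ 602.3 -127.3] [75.1 65.7] 76.0 px [380.5 149.8]
jar [ 641.4 -265.1] [52.8 65.2] 43.3 px [419.14285714 138.69387755]
bottle [370.4 -19.2] [62.2 59.1] 88.7 px [350.80701754 220.66666667]
```

View pics/crop1.png

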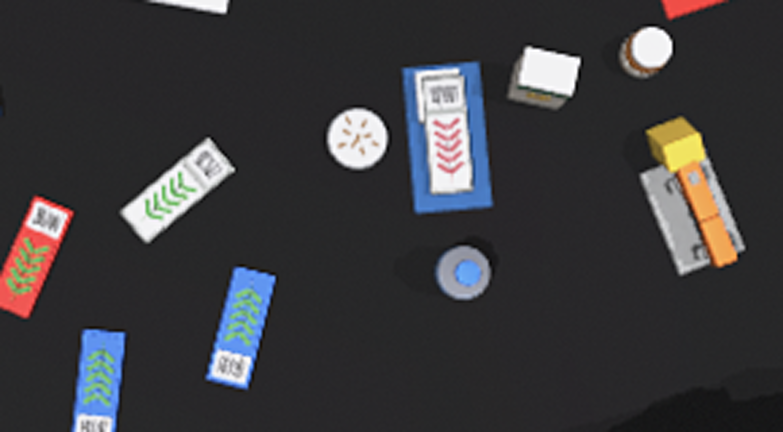

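The crop confirms it: the grey cassette at crop (178,190) has a green sprig, and its barcode end is at the upper right. Next I check the robot helper and the wrist camera.

```bash
python3 - <<'E'
from h import *
for n in dir(arm):
    if n[0]!='_': print(n,getattr(arm,n))
im=camera("wrist"); print(im["camera_matrix"],im["tool_from_camera"])
# planar arm guess
p,q=pose(); print(p,q)
E
```

```text
MotionError <class 'bench.MotionError'>
hold_point_z -18.700000000000003
[[308.2267504    0.         322.29089062]
 [  0.         308.2267504  198.70280651]
 [  0.           0.           1.        ]] [[-1.18945996e-03 -9.60832649e-01 -2.77126698e-01  7.10157423e+01]
 [ 9.99998719e-01 -1.43977925e-03  6.99782735e-04  3.12853740e-05]
 [-1.07137537e-03 -2.77125510e-01  9.60833130e-01 -1.43264245e+02]
 [ 0.00000000e+00  0.00000000e+00  0.00000000e+00  1.00000000e+00]]
[ 150.84283932 -606.3002235   230.90027994] [-3.79431864e-04  9.92575115e-01  1.21632611e-01 -7.59360756e-05]
```

```bash
cat >> h.py <<'E'
def rows(targets,start=None):
    """targets (x,y,z,yaw_deg of tool x[,tilt_deg about tool y]) -> row numbers relative to the present pose"""
    p,q=pose() if start is None else start
    W=Ro.from_quat(np.r_[q[1:],q[0]])
    for t in targets:
        Rt=Ro.from_euler('z',t[3],degrees=True)*Ro.from_euler('x',180,degrees=True)
        if len(t)>4: Rt=Rt*Ro.from_euler('y',t[4],degrees=True)
        d=W.inv().apply(np.array(t[:3])-p)/1000; v=np.degrees((W.inv()*Rt).as_rotvec())/60
        print(np.round(d,4),np.round(v,4), 'rows',round(max(np.linalg.norm(d)*1000/41.7,np.linalg.norm(v)*60/7.16),1))
E
python3 - <<'E'
from h import *
rows([(500,-330,300,40),(560,-60,330,70)])
E
```

```text
[ 0.4055 -0.1839 -0.069 ] [-7.000e-04 -1.000e-04 -4.338e-01] rows 10.8
[ 0.529  -0.4314 -0.0988] [-7.000e-04 -3.000e-04 -9.338e-01] rows 16.5
```

Emit:
{"method": "carry_out", "body": {
  "commands": "0.2 -0.09 -0.05 0 0 -0.2 1;0.4 -0.18 -0.07 0 0 -0.43 1;0.4 -0.18 -0.07 0 0 -0.43 1;0.4 -0.18 -0.07 0 0 -0.43 1;0.4 -0.18 -0.07 0 0 -0.43 1;0.4 -0.18 -0.07 0 0 -0.43 1;0.4 -0.18 -0.07 0 0 -0.43 1;0.4 -0.18 -0.07 0 0 -0.43 1;0.4 -0.18 -0.07 0 0 -0.43 1;0.4 -0.18 -0.07 0 0 -0.43 1;0.4 -0.18 -0.07 0 0 -0.43 1;0.53 -0.43 -0.1 0 0 -0.93 1;0.53 -0.43 -0.1 0 0 -0.93 1;0.53 -0.43 -0.1 0 0 -0.93 1;0.53 -0.43 -0.1 0 0 -0.93 1;0.53 -0.43 -0.1 0 0 -0.93 1;0.53 -0.43 -0.1 0 0 -0.93 1;0.53 -0.43 -0.1 0 0 -0.93 1"
}}

```text
clock: 1.7
tool_pos: [561.6, -58.0, 331.8]
tcp_rot: [-0.0, 0.82, 0.573, 0.0]
wrist_force: [1.0, -0.2, 0.6]
finger_gap: 0.999
grip_force: 0.0
```

```bash
python3 - <<'E'
from h import *
print(status.get_state()['q'],status.get_state()['clock'])
c=(484,339);a=np.radians(-51.3)
g=np.array(c)-15*np.array([np.cos(a),np.sin(a)]);print(g)
rows([(g[0],g[1],200,128.7)])
E
```

```text
[ 0.47505448  0.26678487 -0.52143508  1.62424848  0.13689274  1.28678314
 -0.42070071] 1.7
[474.62136015 350.70645611]
[ 0.3538 -0.2223  0.1319] [ 4.000e-04 -3.000e-04 -9.804e-01] rows 10.5
```

Emit:
{"method": "carry_out", "body": {
  "commands": "0.354 -0.222 0.132 0 0 -0.98 1;0.354 -0.222 0.132 0 0 -0.98 1;0.354 -0.222 0.132 0 0 -0.98 1;0.354 -0.222 0.132 0 0 -0.98 1;0.354 -0.222 0.132 0 0 -0.98 1;0.354 -0.222 0.132 0 0 -0.98 1;0.354 -0.222 0.132 0 0 -0.98 1;0.354 -0.222 0.132 0 0 -0.98 1;0.354 -0.222 0.132 0 0 -0.98 1;0.354 -0.222 0.132 0 0 -0.98 1;0.354 -0.222 0.132 0 0 -0.98 1;0.354 -0.222 0.132 0 0 -0.98 1;0.354 -0.222 0.132 0 0 -0.98 1"
}}

```text
clock: 2.78
tool_pos: [474.6, 348.6, 198.7]
tcp_rot: [-0.001, 0.433, 0.901, -0.0]
wrist_force: [0.2, -0.5, 0.3]
finger_gap: 1.001
grip_force: 0.0
```

```bash
python3 - <<'E'
from h import *
P=pose(); im=save("wrist","w1.png"); print(P)
V=im["pixels"].max(2)
m=(V>95).astype(np.uint8)
cs,_=cv2.findContours(m,cv2.RETR_EXTERNAL,cv2.CHAIN_APPROX_NONE)
for c in cs:
    if cv2.contourArea(c)<1500: continue
    w=np.array([plane(im,p[0],14,P)[:2] for p in c],np.float32)
    r=cv2.minAreaRect(w); print(np.round(r,1) if 0 else r, c.reshape(-1,2).mean(0))
E
```

```text
(array([474.64069154, 348.62792486, 198.69308001]), array([-5.90665223e-04,  4.32829230e-01,  9.01475678e-01, -3.32168845e-04]))
((843.3067016601562, 434.8483581542969), (192.40020751953125, 206.22434997558594), 78.46161651611328) [588.57142857 282.5010661 ]
((483.451904296875, 341.112060546875), (54.27907943725586, 146.17697143554688), 38.659263610839844) [323.92571429 181.14285714]
((304.4493713378906, 260.7305908203125), (55.82387924194336, 150.55874633789062), 74.41304016113281) [141.33762058 137.84244373]
((635.14306640625, 629.385986328125), (99.32623291015625, 82.71476745605469), 11.295865058898926) [615.39795918  57.82312925]
((440.4825744628906, 514.6273193359375), (55.05586242675781, 66.89093017578125), 65.6586685180664) [401.47767857  25.99107143]
```

View pics/w1.png

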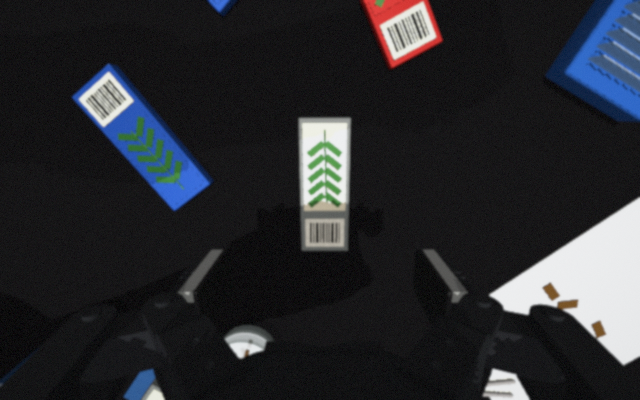

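The wrist view shows the cassette at (324,184), barcode end toward the fingers. Its centre comes out at about (484,339.5), consistent with the top view.

```bash
python3 - <<'E'
from h import *
rows([(475,351,60,128.7),(475,351,6,128.7)])
E
```

```text
[0.0031 0.0019 0.1391] [-0.0005 -0.     -0.0019] rows 3.3
[0.0031 0.0019 0.1931] [-0.0005 -0.     -0.0019] rows 4.6
```

Emit:
{"method": "carry_out", "body": {
  "commands": "0.002 0.001 0.06 0 0 0 0.55;0.003 0.002 0.11 0 0 0 0.55;0.003 0.002 0.14 0 0 0 0.55;0.003 0.002 0.16 0 0 0 0.55;0.003 0.002 0.175 0 0 0 0.55;0.003 0.002 0.185 0 0 0 0.55;0.003 0.002 0.19 0 0 0 0.55;0.003 0.002 0.193 0 0 0 0.55;0.003 0.002 0.195 0 0 0 0.55;0.003 0.002 0.195 0 0 0 0.55;0.003 0.002 0.195 0 0 0 0.55"
}}

```text
clock: 3.75
tool_pos: [475.8, 351.5, 5.4]
tcp_rot: [0.0, 0.434, 0.901, 0.001]
wrist_force: [-0.4, -0.2, 0.0]
finger_gap: 0.769
grip_force: 0.0
```

```bash
python3 - <<'E'
from h import *
P=pose(); im=save("wrist","w2.png"); print(P, status.get_state()['wrist_force'])
E
```

```text
(array([475.75911347, 351.53211155,   5.39298076]), array([4.18461431e-04, 4.34003004e-01, 9.00911108e-01, 6.27274796e-04])) [-0.38010906  0.50811301  0.14351654]
```

View pics/w2.png

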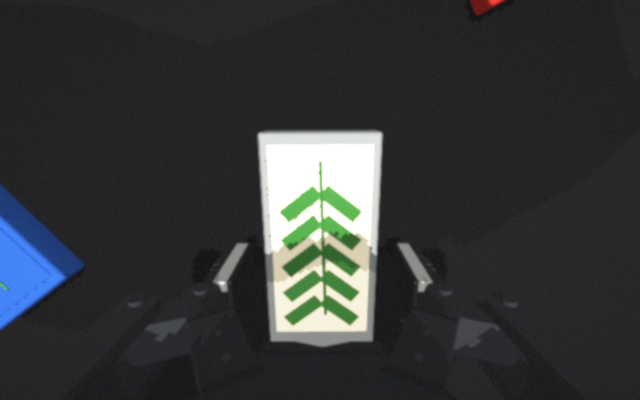

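The cassette is centred between the fingers, with pads at about (232,268) and (415,268). I lower a little, close, then lift slightly.

Emit:
{"method": "carry_out", "body": {
  "commands": "0 0 0.002 0 0 0 0.55;0 0 0.004 0 0 0 0.55;0 0 0.004 0 0 0 0.3;0 0 0.004 0 0 0 0;0 0 0.004 0 0 0 -0.5;0 0 0.004 0 0 0 -0.5;0 0 0.004 0 0 0 -0.5;0 0 0.004 0 0 0 -0.5;0 0 0.004 0 0 0 -0.5;0 0 -0.004 0 0 0 -0.5;0 0 -0.02 0 0 0 -0.5;0 0 -0.04 0 0 0 -0.5;0 0 -0.04 0 0 0 -0.5;0 0 -0.04 0 0 0 -0.5"
}}

```text
clock: 4.97
tool_pos: [475.9, 351.7, 46.3]
tcp_rot: [0.001, 0.434, 0.901, 0.001]
wrist_force: [0.6, -0.6, -1.1]
finger_gap: 0.612
grip_force: 63.1
```

```bash
python3 - <<'E'
from h import *
P=pose(); im=save("wrist","w3.png"); print(P, status.get_state()['wrist_force'])
V=im["pixels"].max(2)
# panel far edge at rows: back end of cassette
for col in (270,300,320,340,370): print(col, np.where(V[:,col]>95)[0][:3])
# tray view from top too
im=camera("top"); hsv=cv2.cvtColor(im["pixels"],cv2.COLOR_RGB2HSV);H,S,Vv=cv2.split(hsv)
E
```

```text
(array([475.93499086, 351.72855823,  46.2943873 ]), array([6.78858195e-04, 4.33973787e-01, 9.00924571e-01, 1.09960689e-03])) [-0.28614247  0.20435908 -1.78737674]
270 [132 133 134]
300 [132 133 134]
320 [132 133 134]
340 [132 133 134]
370 [132 133 134]
```

View pics/w3.png

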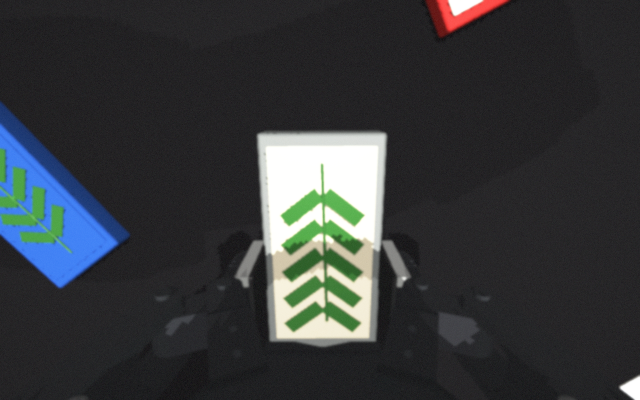

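Cassette held level and square. I refine the tray's centre and yaw by fitting its plate in both fixed views.

```bash
cat > tray.py <<'E'
from h import *
def side_fit(im,box,lohsv,hihsv,z,c0,yaw0,L,Wd):
    p=cv2.GaussianBlur(im["pixels"],(0,0),.6); hsv=cv2.cvtColor(p,cv2.COLOR_RGB2HSV)
    m=cv2.inRange(hsv,lohsv,hihsv); mm=np.zeros_like(m);x0,y0,x1,y1=box;mm[y0:y1,x0:x1]=m[y0:y1,x0:x1]
    cs,_=cv2.findContours(mm,cv2.RETR_EXTERNAL,cv2.CHAIN_APPROX_NONE)
    c=max(cs,key=cv2.contourArea).reshape(-1,2)
    w=np.array([plane(im,q,z)[:2] for q in c])
    a=np.radians(yaw0);l=(w-c0)@np.array([[np.cos(a),-np.sin(a)],[np.sin(a),np.cos(a)]])
    out=[]
    for ax,h,o in((1,Wd/2,L/2),(0,L/2,Wd/2)):
        for s in(1,-1):
            k=(abs(l[:,ax]-s*h)<8)&(abs(l[:,1-ax])<o-10)
            if k.sum()<6: out.append(None);continue
            f=np.polyfit(l[k,1-ax],l[k,ax],1); out.append((round(f[1],2),round(np.degrees(f[0])*(1 if ax else -1),2),int(k.sum())))
    print(out)
E
python3 - <<'E'
from tray import *
c0=np.array([545.7,-14.3])
for n,b in(("top",(325,138,366,202)),("scene",(255,195,325,255))):
    im=camera(n); side_fit(im,b,(95,90,50),(125,255,255),6,c0,3.7,190,100)
im=camera("top"); side_fit(im,(325,138,366,202),(0,0,60),(180,255,255),6,c0,3.7,190,100)
# tool-frame cassette back end
im=camera("wrist"); 
T=np.array(im["tool_from_camera"]);K=np.array(im["camera_matrix"])
for uv in((259,132),(385,132)):
    d=T[:3,:3]@np.linalg.inv(K)@[*uv,1];o=T[:3,3];print(o+d*(-12.6-o[2])/d[2])
E
```

```text
[(np.float64(50.67), np.float64(0.23), 48), (np.float64(-50.69), np.float64(-0.02), 48), (np.float64(96.12), np.float64(-1.12), 22), (np.float64(-95.76), np.float64(-1.09), 22)]
[(np.float64(57.03), np.float64(0.66), 20), (np.float64(-47.17), np.float64(-1.15), 37), (np.float64(98.31), np.float64(0.08), 19), (np.float64(-89.63), np.float64(11.25), 8)]
[(np.float64(50.81), np.float64(0.41), 48), (np.float64(-50.84), np.float64(-0.16), 48), (np.float64(96.28), np.float64(-1.09), 22), (np.float64(-94.65), np.float64(0.74), 22)]
[ 61.26966521 -25.84596925 -12.6       ]
[ 61.20625979  26.48726359 -12.6       ]
```

```bash
python3 - <<'E'
from h import *
rows([(520,200,260,150),(529,-17,260,183.75),(529,-17,120,183.75)])
E
```

```text
[-0.1462 -0.0592 -0.2161] [-7.000e-04 -3.000e-04 -3.571e-01] rows 6.4
[-0.3214 -0.1874 -0.216 ] [-6.000e-04 -6.000e-04 -9.196e-01] rows 10.3
[-0.3215 -0.1873 -0.076 ] [-6.000e-04 -6.000e-04 -9.196e-01] rows 9.1
```

Emit:
{"method": "carry_out", "body": {
  "commands": "0 0 -0.03 0 0 0 -0.5;-0.03 -0.01 -0.06 0 0 -0.07 -0.5;-0.06 -0.02 -0.1 0 0 -0.15 -0.5;-0.09 -0.035 -0.14 0 0 -0.23 -0.5;-0.12 -0.05 -0.175 0 0 -0.31 -0.5;-0.15 -0.06 -0.21 0 0 -0.39 -0.5;-0.18 -0.08 -0.216 0 0 -0.48 -0.5;-0.21 -0.1 -0.216 0 0 -0.57 -0.5;-0.24 -0.125 -0.216 0 0 -0.66 -0.5;-0.27 -0.15 -0.216 0 0 -0.75 -0.5;-0.3 -0.17 -0.216 0 0 -0.84 -0.5;-0.3215 -0.187 -0.2 0 0 -0.92 -0.5;-0.3215 -0.187 -0.17 0 0 -0.92 -0.5;-0.3215 -0.187 -0.14 0 0 -0.92 -0.5;-0.3215 -0.187 -0.11 0 0 -0.92 -0.5;-0.3215 -0.187 -0.09 0 0 -0.92 -0.5;-0.3215 -0.187 -0.076 0 0 -0.92 -0.5;-0.3215 -0.187 -0.076 0 0 -0.92 -0.5;-0.3215 -0.187 -0.076 0 0 -0.92 -0.5"
}}

```text
clock: 6.85
tool_pos: [529.5, -16.3, 120.5]
tcp_rot: [-0.0, -0.033, 0.999, 0.0]
wrist_force: [0.3, 1.0, -0.5]
finger_gap: 0.611
grip_force: 63.7
```

```bash
python3 - <<'E'
from h import *
print(pose(),status.get_state()['q'])
a=cv2.resize(camera("scene")["pixels"][60:310,180:480],None,fx=2,fy=2); b=cv2.resize(camera("wrist")["pixels"],(480,300))
b=np.pad(b,((0,0),(0,120),(0,0)))
cv2.imwrite("pics/s1.png",np.vstack([a,b])[:600+0,:,::-1] if 0 else np.vstack([cv2.resize(a,(600,300)),b])[:,:,::-1])
rows([(529,-17,50,183.75),(529,-17,40,183.75)])
E
```

```text
(array([529.52592971, -16.30138526, 120.53789774]), array([-2.30598713e-04, -3.31573451e-02,  9.99450076e-01,  2.86865094e-04])) [ 0.69182565  0.55723512 -0.91570089  1.9239715   0.54852233  0.93262221
  1.1445367 ]
[ 0.0013 -0.0004  0.0715] [-0.0002  0.0015  0.0004] rows 1.7
[ 0.0013 -0.0004  0.0815] [-0.0002  0.0015  0.0004] rows 2.0
```

View pics/s1.png

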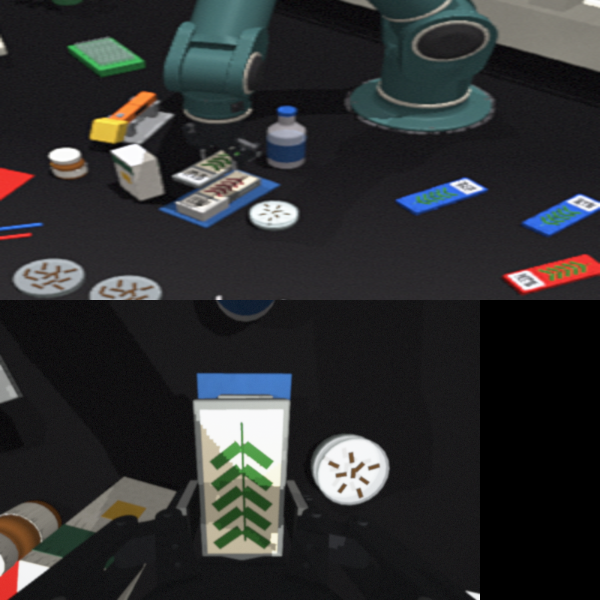

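Arm clear of bottle; the held cassette is directly above the stack, and the tray's near edge shows in the wrist view around (245,385). I measure that edge.

```bash
python3 - <<'E'
from h import *
P=pose(); im=camera("wrist"); hsv=cv2.cvtColor(im["pixels"],cv2.COLOR_RGB2HSV)
m=cv2.inRange(hsv,(95,90,50),(125,255,255)); m[:90]=0;m[140:]=0
ys,xs=np.where(m>0);print(xs.min(),xs.max(),ys.min(),ys.max())
a=np.radians(3.75);R=np.array([[np.cos(a),np.sin(a)],[-np.sin(a),np.cos(a)]]);c=np.array([545.9,-14.3])
def loc(uv,z): return np.round(R@(plane(im,uv,z,P)[:2]-c),1)
for y in range(ys.min()+5,ys.max()-3,4):
    r=xs[ys==y]; print('row',y,loc((r.min()-.5,y),6),loc((r.max()+.5,y),6))
for x in range(xs.min()+8,xs.max()-6,20):
    r=ys[xs==x]; print('col',x,loc((x,r.min()-.5),6))
V=im["pixels"].max(2)
h=TCP=P[0]
ld=lambda tool: np.round(R@((Ro.from_quat(np.r_[P[1][1:],P[1][0]]).apply(tool)+P[0])[:2]-c),1)
print('cass centre in tray',ld([-13.8,0.3,0]), 'TCP',ld([0,0,0]))
E
```

```text
262 389 96 133
row 101 [-92.1 -50. ] [-92.   52.4]
row 105 [-89.1 -50.2] [-89.   52.6]
row 109 [-86.  -50.4] [-85.9  52.8]
row 113 [-82.9 -50.6] [-82.8  52.1]
row 117 [-79.7 -50.7] [-79.7  52.3]
row 121 [-76.6 -50.1] [-76.5  52.5]
row 125 [-73.4 -50.3] [-73.3  52.7]
row 129 [-70.2 -50.5] [-70.1  52.1]
col 270 [-96.3 -43. ]
col 290 [-96.3 -27.1]
col 310 [-96.3 -11.2]
col 330 [-95.5   4.8]
col 350 [-95.5  20.7]
col 370 [-95.5  36.6]
cass centre in tray [-2.  -0.9] TCP [-15.8  -1.2]
```

Emit:
{"method": "carry_out", "body": {
  "commands": "0 0 0.03 0 0 0 -0.5;0 0 0.05 0 0 0 -0.5;0 0 0.065 0 0 0 -0.5;0 0 0.075 0 0 0 -0.5;0 0 0.08 0 0 0 -0.5;0 0 0.082 0 0 0 -0.5;0 0 0.083 0 0 0 -0.5;0 0 0.083 0 0 0 -0.5;0 0 0.083 0 0 0 -0.5"
}}

```text
clock: 7.75
tool_pos: [529.9, -16.7, 38.0]
tcp_rot: [0.0, -0.033, 0.999, -0.0]
wrist_force: [0.5, 0.3, -0.9]
finger_gap: 0.615
grip_force: 63.7
```

Emit:
{"method": "carry_out", "body": {
  "commands": "-0.001 0 0 0 0 0 -0.5;-0.002 0 0 0 0 0 -0.5;-0.003 0 0 0 0 0 -0.5;-0.003 0 0 0 0 0 -0.5;-0.003 0 0 0 0 0 -0.5"
}}

```text
clock: 8.17
tool_pos: [532.5, -16.5, 37.3]
tcp_rot: [0.0, -0.033, 0.999, 0.0]
wrist_force: [-0.9, 0.2, -0.7]
finger_gap: 0.613
grip_force: 63.7
```

Emit:
{"method": "carry_out", "body": {
  "commands": "-0.001 0 0 0 0 0 -0.5;-0.002 0 0 0 0 0 -0.5;-0.002 0 0 0 0 0 -0.5;-0.002 0 0 0 0 0 -0.5"
}}

```text
clock: 8.5
tool_pos: [534.2, -16.4, 37.1]
tcp_rot: [-0.0, -0.033, 0.999, 0.0]
wrist_force: [-2.9, 0.1, 0.1]
finger_gap: 0.611
grip_force: 63.8
```

Emit:
{"method": "carry_out", "body": {
  "commands": "-0.001 0.001 0 0 0 0 -0.5;-0.001 0.002 0 0 0 0 -0.5;-0.001 0.002 0 0 0 0 -0.5;-0.001 0.002 0 0 0 0 -0.5"
}}

```text
clock: 8.83
tool_pos: [534.2, -15.0, 36.8]
tcp_rot: [-0.001, -0.032, 0.999, -0.0]
wrist_force: [-7.4, -4.5, -1.4]
finger_gap: 0.613
grip_force: 63.8
```

Emit:
{"method": "carry_out", "body": {
  "commands": "0.0015 0 0 0 0 0 -0.5;0.002 0.001 0 0 0 0 -0.5;0.002 0.002 0 0 0 0 -0.5;0.002 0.002 0 0 0 0 -0.5;0.002 0.002 0 0 0 0 -0.5"
}}

```text
clock: 9.25
tool_pos: [533.3, -12.5, 37.3]
tcp_rot: [0.0, -0.033, 0.999, -0.0]
wrist_force: [-0.5, -2.5, -1.0]
finger_gap: 0.612
grip_force: 63.7
```

Emit:
{"method": "carry_out", "body": {
  "commands": "0 0.001 0 0 0 0 -0.5;0 0.0015 0 0 0 0 -0.5;0 0.0015 0 0 0 0 -0.5;0 0.0015 0 0 0 0 -0.5"
}}

```text
clock: 9.58
tool_pos: [533.2, -12.1, 37.3]
tcp_rot: [-0.0, -0.032, 0.999, -0.001]
wrist_force: [-0.0, -8.3, 0.1]
finger_gap: 0.611
grip_force: 63.8
```

Emit:
{"method": "carry_out", "body": {
  "commands": "0 -0.001 0 0 0 0 -0.5;-0.0005 -0.001 0.001 0 0 0 -0.5;-0.0005 -0.001 0.002 0 0 0 -0.5;-0.0005 -0.001 0.0025 0 0 0 -0.5;-0.0005 -0.001 0.0025 0 0 0 -0.5;-0.0005 -0.001 0.0025 0 0 0 -0.5"
}}

```text
clock: 10.08
tool_pos: [533.9, -12.2, 34.8]
tcp_rot: [0.0, -0.033, 0.999, -0.0]
wrist_force: [0.5, -5.6, -0.5]
finger_gap: 0.613
grip_force: 63.9
```

Emit:
{"method": "carry_out", "body": {
  "commands": "0 0 0 0 0 0 0.3;0 0 0 0 0 0 0.5;0 0 0 0 0 0 0.6;0 0 0 0 0 0 0.6;0 0 0 0 0 0 0.6;0 0 0 0 0 0 0.6;0 0 -0.005 0 0 0 0.6;0 0 -0.02 0 0 0 0.6;0 0 -0.05 0 0 0 0.6;0 0 -0.09 0 0 0 0.7;0 0 -0.12 0 0 0 1;0 0 -0.12 0 0 0 1;0 0 -0.12 0 0 0 1"
}}

```text
clock: 11.17
tool_pos: [534.4, -12.0, 157.3]
tcp_rot: [0.002, -0.033, 0.999, -0.001]
wrist_force: [0.9, -0.3, -0.6]
finger_gap: 0.997
grip_force: 0.0
```

```bash
python3 - <<'E'
from h import *
P=pose(); print(P)
im=save("wrist","w4.png",(120,60,520,360),2)
rows([(534-110,-40,300,183.75-60)])
E
```

```text
(array([534.41708924, -12.0259238 , 157.29497514]), array([ 1.65081261e-03, -3.27827134e-02,  9.99460970e-01, -5.81331057e-04]))
[ 0.1112 -0.0207 -0.1443] [-1.0000e-04  1.4000e-03  1.0001e+00] rows 8.4
```

View pics/w4.png

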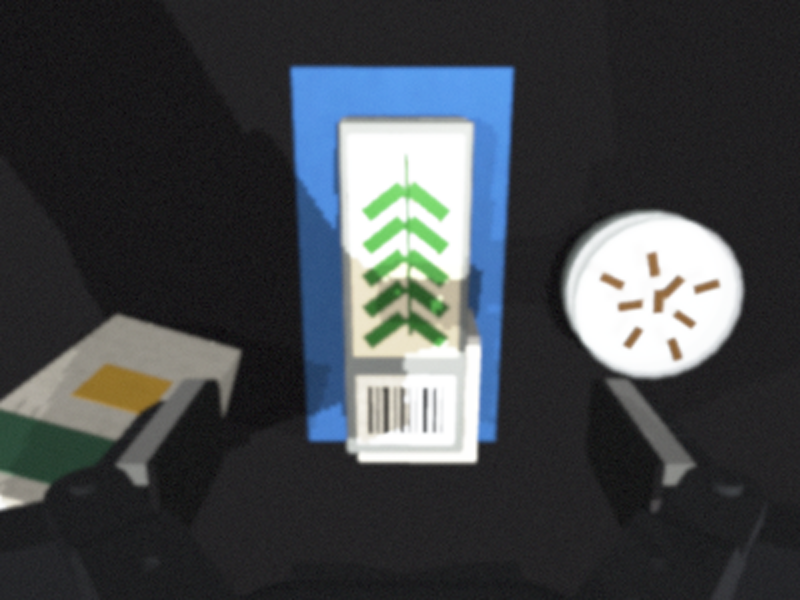

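Cassette released, lined up with the plate edges and fences: its label is at crop (405,410), and the fence corner shows at lower right. Now on to the scanner.

```bash
python3 - <<'E'
from h import *
P=pose(); im=camera("wrist")
a=np.radians(3.75);R=np.array([[np.cos(a),np.sin(a)],[-np.sin(a),np.cos(a)]]);c=np.array([545.5,-13.8])
for uv in((290,120),(356,120),(294,285),(350,285)): print(np.round(R@(plane(im,uv,48,P)[:2]-c),1))
rows([(490,-120,280,123.8)])
rows([(440,-330,250,20.6)],start=(np.array([490,-120,280]),np.r_[0,np.cos(np.radians(61.9)),np.sin(np.radians(61.9)),0]))
E
```

```text
[-73.4 -23.3]
[-73.4  28.8]
[ 74.4 -24.2]
[74.4 27.6]
[ 0.0503 -0.1048 -0.125 ] [-4.000e-04  0.000e+00  9.993e-01] rows 8.4
[-0.1467 -0.1584  0.03  ] [-0.   -0.    1.72] rows 14.4
```

Emit:
{"method": "carry_out", "body": {
  "commands": "0 0 -0.04 0 0 0.1 1;0 0 -0.08 0 0 0.2 1;0.02 -0.03 -0.12 0 0 0.32 1;0.03 -0.05 -0.12 0 0 0.44 1;0.04 -0.08 -0.12 0 0 0.55 1;0.05 -0.11 -0.12 0 0 0.67 1;0.05 -0.11 -0.12 0 0 0.79 1;0.05 -0.11 -0.12 0 0 0.9 1;0.05 -0.11 -0.12 0 0 1 1;0.05 -0.11 -0.12 0 0 1 1"
}}

```text
clock: 12.1
tool_pos: [490.5, -124.9, 274.1]
tcp_rot: [-0.001, 0.474, 0.881, -0.0]
wrist_force: [-0.2, -1.1, 0.3]
finger_gap: 0.998
grip_force: 0.0
```

```bash
python3 - <<'E'
from h import *
print(pose(),status.get_state()['q'])
rows([(460,-240,270,80),(440,-330,250,70)])
E
```

```text
(array([ 490.5420371 , -124.8848572 ,  274.10587965]), array([-8.00632854e-04,  4.73628993e-01,  8.80724097e-01, -2.52797170e-05])) [ 0.90687163  0.24419584 -0.83008158  1.83068804  0.19584112  1.15304132
  0.59520543]
[-0.0792 -0.0889  0.0041] [-0.0012 -0.001   0.7243] rows 6.1
[-0.1433 -0.1552  0.024 ] [-0.0013 -0.0009  0.891 ] rows 7.5
```

Emit:
{"method": "carry_out", "body": {
  "commands": "-0.02 -0.02 0 0 0 0.11 1;-0.04 -0.05 0 0 0 0.23 1;-0.07 -0.08 0 0 0 0.35 1;-0.09 -0.1 0.01 0 0 0.47 1;-0.11 -0.12 0.01 0 0 0.59 1;-0.13 -0.14 0.02 0 0 0.71 1;-0.143 -0.155 0.024 0 0 0.83 1;-0.143 -0.155 0.024 0 0 0.95 1;-0.143 -0.155 0.024 0 0 1 1;-0.143 -0.155 0.024 0 0 1 1"
}}

```text
clock: 12.93
tool_pos: [441.4, -329.8, 249.9]
tcp_rot: [-0.001, 0.849, 0.528, -0.0]
wrist_force: [0.2, -0.5, -0.1]
finger_gap: 1.001
grip_force: 0.0
```

Emit:
{"method": "carry_out", "body": {
  "commands": "0 0 0 0 0 0.12 1;0 0 0 0 0 0.24 1;0 0 0 0 0 0.36 1;0 0 0 0 0 0.48 1;0 0 0 0 0 0.6 1;0 0 0 0 0 0.72 1;0 0 0 0 0 0.72 1;0 0 0 0 0 0.72 1;0 0 0 0 0 0.72 1"
}}

```text
clock: 13.68
tool_pos: [441.7, -329.7, 250.6]
tcp_rot: [-0.0, 0.983, 0.182, -0.0]
wrist_force: [0.2, 0.3, 0.2]
finger_gap: 1.004
grip_force: 0.0
```

```bash
python3 - <<'E'
from h import *
P=pose(); print(P,status.get_state()['q'])
im=save("wrist","w5.png"); hsv=cv2.cvtColor(im["pixels"],cv2.COLOR_RGB2HSV)
def show(m,z,n):
    cs,_=cv2.findContours(m,cv2.RETR_EXTERNAL,cv2.CHAIN_APPROX_NONE)
    c=max(cs,key=cv2.contourArea)
    w=np.array([plane(im,p[0],z,P)[:2] for p in c],np.float32); print(n,cv2.minAreaRect(w),'px',cv2.boundingRect(c))
show(cv2.inRange(hsv,(5,120,60),(18,255,255)),80,'orange')
show(cv2.inRange(hsv,(19,120,60),(34,255,255)),90,'yellow')
E
```

```text
(array([ 441.65913579, -329.71132896,  250.56612496]), array([-2.06959878e-04,  9.83287642e-01,  1.82058638e-01, -1.47728606e-04])) [ 0.93089648  0.2933963  -0.41731321  1.7662346   0.13111937  1.10982858
 -0.73376119]
orange ((421.1549377441406, -337.9844665527344), (102.03971862792969, 30.65553855895996), 20.174205780029297) px (308, 153, 29, 93)
yellow ((528.119384765625, -297.8107604980469), (42.79327392578125, 52.39651107788086), 20.916841506958008) px (295, 61, 57, 50)
```

View pics/w5.png

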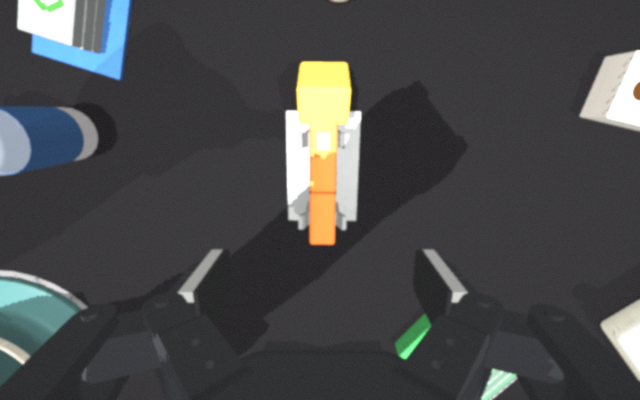

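Scanner centred in the view: head at (323,90), band line at (322,192), handle end at (322,245). The cradle is aligned with the tool.

```bash
python3 - <<'E'
from h import *
P=pose(); im=camera("wrist"); p=im["pixels"].astype(int)
hsv=cv2.cvtColor(im["pixels"],cv2.COLOR_RGB2HSV)
m=cv2.inRange(hsv,(3,100,50),(18,255,255))
print(p[186:198,322].tolist()); print('end row',np.where(m[:,322]>0)[0].max())
mid=[]
for r in range(170,244,6):
    x=np.where(m[r,290:350]>0)[0]+290; mid.append(plane(im,((x.min()+x.max())/2,r),80,P)[:2])
mid=np.array(mid); f=np.polyfit(mid[:,0],mid[:,1],1); yaw=np.degrees(np.arctan(f[0])); print('yaw',yaw)
u=np.array([np.cos(np.radians(yaw)),np.sin(np.radians(yaw))])
er=np.where(m[:,322]>0)[0].max()+.5
e=plane(im,(322,er),80,P)[:2]; e[1]=np.polyval(f,e[0]); print('origin from end',e+69*u)
b=plane(im,(322,192),80,P)[:2]; b[1]=np.polyval(f,b[0]); print('band',b, 'origin if -6',b+6*u)
# cradle plate silhouette: corners seen  (grey)
g=cv2.inRange(hsv,(0,0,90),(180,60,255)); g[:100]=0; g[240:]=0; g[:,:275]=0; g[:,372:]=0
w=np.array([plane(im,(x,y),6,P)[:2] for y,x in zip(*np.where(g>0))],np.float32); print(cv2.minAreaRect(w))
E
```

```text
[[255, 191, 96], [255, 192, 98], [255, 189, 95], [255, 190, 96], [255, 182, 91], [253, 162, 80], [248, 148, 73], [251, 152, 75], [254, 171, 84], [255, 182, 91], [255, 188, 94], [255, 191, 96]]
end row 245
yaw 19.713653479944146
origin from end [ 437.80492411 -332.01783736]
band [ 430.18977022 -334.7465047 ] origin if -6 [ 435.83811135 -332.72258711]
((435.446044921875, -332.0215759277344), (156.1337127685547, 94.12944793701172), 20.200178146362305)
```

```bash
python3 - <<'E'
from h import *
rows([(431.2,-334.4,130,20.2),(431.2,-334.4,46,20.2)])
E
```

```text
[-0.0113  0.0005  0.1207] [-0.0003  0.0001  0.0103] rows 2.9
[-0.0113  0.0005  0.2047] [-0.0003  0.0001  0.0103] rows 4.9
```

Emit:
{"method": "carry_out", "body": {
  "commands": "-0.006 0 0.04 0 0 0.005 1;-0.011 0 0.08 0 0 0.01 0.6;-0.011 0 0.12 0 0 0.01 0.6;-0.011 0 0.15 0 0 0.01 0.4;-0.011 0 0.175 0 0 0.01 0.3;-0.011 0 0.19 0 0 0.01 0.3;-0.011 0 0.2 0 0 0.01 0.3;-0.011 0 0.205 0 0 0.01 0.3;-0.011 0 0.205 0 0 0.01 0.3;-0.011 0 0.205 0 0 0.01 0.3"
}}

```text
clock: 14.62
tool_pos: [431.7, -334.1, 46.5]
tcp_rot: [0.0, 0.985, 0.174, 0.0]
wrist_force: [-0.9, 0.5, 0.9]
finger_gap: 0.648
grip_force: 0.0
```

Emit:
{"method": "carry_out", "body": {
  "commands": "0 0 0 0 0 0 0;0 0 0 0 0 0 -0.3;0 0 0 0 0 0 -0.6;0 0 0 0 0 0 -1;0 0 0 0 0 0 -1;0 0 0 0 0 0 -1;0 0 0 0 0 0 -1;0 0 0 0 0 0 -1"
}}

```text
clock: 15.28
tool_pos: [431.7, -334.2, 46.8]
tcp_rot: [0.001, 0.985, 0.173, 0.0]
wrist_force: [-0.9, 0.8, 9.0]
finger_gap: 0.318
grip_force: 59.3
```

Gripped at 27 mm. I plan to aim along yaw 38° to stay between carton and bottle, so I work out the pose.

```bash
python3 - <<'E'
from h import *
P=pose(); print(P, 2*np.degrees(np.arctan2(P[1][2],P[1][1])))
im=camera("top"); print('carton top', plane(im,(384,145),140))
rows([(431.7,-334.2,230,20),(471.8,-107.7,230,38),(471.8,-107.7,147,38)])
E
```

```text
(array([ 431.7107229 , -334.23909408,   46.81960271]), array([6.15356101e-04, 9.84836303e-01, 1.73484688e-01, 3.75556361e-04])) 19.9809819878399
carton top [ 613.07807482 -136.36880998  140.        ]
[ 1.000e-04  2.000e-04 -1.832e-01] [ 0.0013 -0.0005 -0.0003] rows 4.4
[ 0.1152 -0.199  -0.1834] [ 1.400e-03 -3.000e-04 -3.003e-01] rows 7.1
[ 0.1151 -0.1991 -0.1004] [ 1.400e-03 -3.000e-04 -3.003e-01] rows 6.0
```

Emit:
{"method": "carry_out", "body": {
  "commands": "0 0 -0.005 0 0 0 -1;0 0 -0.015 0 0 0 -1;0 0 -0.035 0 0 0 -1;0 0 -0.06 0 0 0 -1;0 0 -0.09 0 0 0 -1;0 0 -0.12 0 0 0 -1;0 0 -0.15 0 0 0 -1;0 0 -0.175 0 0 0 -1;0 0 -0.183 0 0 0 -1;0 0 -0.183 0 0 0 -1;0 0 -0.183 0 0 0 -1"
}}

```text
clock: 16.25
tool_pos: [431.0, -333.7, 228.5]
tcp_rot: [0.0, 0.985, 0.173, -0.0]
wrist_force: [-0.5, -0.2, -3.5]
finger_gap: 0.318
grip_force: 59.4
```

Emit:
{"method": "carry_out", "body": {
  "commands": "0.01 -0.015 0 0 0 -0.03 -1;0.025 -0.04 0 0 0 -0.07 -1;0.04 -0.07 0 0 0 -0.11 -1;0.055 -0.1 0 0 0 -0.15 -1;0.07 -0.13 0 0 0 -0.2 -1;0.09 -0.16 0 0 0 -0.25 -1;0.105 -0.185 0 0 0 -0.28 -1;0.115 -0.199 0.01 0 0 -0.3 -1;0.115 -0.199 0.03 0 0 -0.3 -1;0.115 -0.199 0.05 0 0 -0.3 -1;0.115 -0.199 0.07 0 0 -0.3 -1;0.115 -0.199 0.08 0 0 -0.3 -1;0.115 -0.199 0.082 0 0 -0.3 -1;0.115 -0.199 0.082 0 0 -0.3 -1;0.115 -0.199 0.082 0 0 -0.3 -1"
}}

```text
clock: 17.5
tool_pos: [471.7, -107.5, 147.3]
tcp_rot: [-0.0, 0.946, 0.325, 0.0]
wrist_force: [-0.3, -0.6, -2.4]
finger_gap: 0.319
grip_force: 59.4
```

```bash
python3 - <<'E'
from h import *
P=pose(); print(P, 2*np.degrees(np.arctan2(P[1][2],P[1][1])))
W=Ro.from_quat(np.r_[P[1][1:],P[1][0]])
w=W.apply([112.5,0,11.8])+P[0]; los=W.apply([.5,0,.866]); L=np.array([599.8,-7.7,48.5])
d=L-w; print('range',d@los,'y',d@-W.apply([0,1,0]),'z',d@np.cross(los,-W.apply([0,1,0])))
im=save("wrist","w6.png")
sc=camera("scene"); print(proj(im,L,P))
a=cv2.resize(sc["pixels"][80:260,200:400],(600,540)); cv2.imwrite("pics/s2.png",a[:,:,::-1])
E
```

```text
(array([ 471.68580847, -107.47264199,  147.26310183]), array([-3.35508257e-05,  9.45585829e-01,  3.25372731e-01,  1.59841862e-04])) 37.976317122587226
range 100.28042868655338 y -0.18193039078287876 z -0.3381110673655356
[321.65256686 -31.85296991]
```

View pics/w6.png

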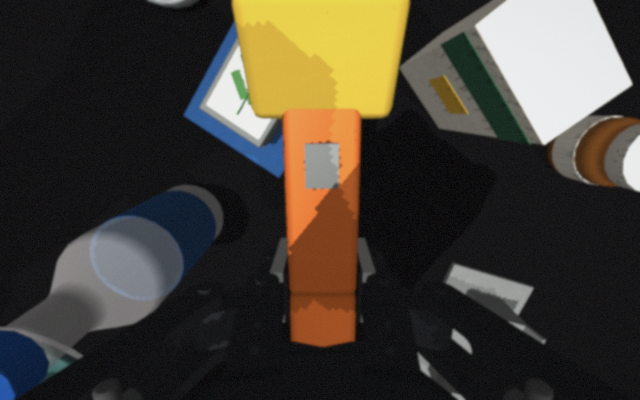

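The scanner is straight in the grip, its head over the label end. Bottle (left) and carton (upper right) are clear. I hold still for 1.5 s.

Emit:
{"method": "carry_out", "body": {
  "commands": "0 0 0 0 0 0 -1;0 0 0 0 0 0 -1;0 0 0 0 0 0 -1;0 0 0 0 0 0 -1;0 0 0 0 0 0 -1;0 0 0 0 0 0 -1;0 0 0 0 0 0 -1;0 0 0 0 0 0 -1;0 0 0 0 0 0 -1;0 0 0 0 0 0 -1;0 0 0 0 0 0 -1;0 0 0 0 0 0 -1;0 0 0 0 0 0 -1;0 0 0 0 0 0 -1;0 0 0 0 0 0 -1;0 0 0 0 0 0 -1;0 0 0 0 0 0 -1;0 0 0 0 0 0 -1;0 0 0 0 0 0 -1"
}}

```text
clock: 19.18
tool_pos: [471.4, -107.5, 146.8]
tcp_rot: [-0.0, 0.946, 0.325, -0.0]
wrist_force: [-0.1, -0.1, -2.1]
finger_gap: 0.317
grip_force: 59.4
```

```bash
python3 - <<'E'
from h import *
rows([(471.7,-107.5,230,38),(431.7,-334.2,230,20),(431.7,-334.2,90,20)])
E
```

```text
[ 0.0002  0.0001 -0.0832] [-0.0001 -0.     -0.0005] rows 2.0
[-0.1708  0.1542 -0.0832] [-1.000e-04 -0.000e+00  2.995e-01] rows 5.9
[-0.1708  0.1542  0.0568] [-1.000e-04 -0.000e+00  2.995e-01] rows 5.7
```

View pics/s2.png

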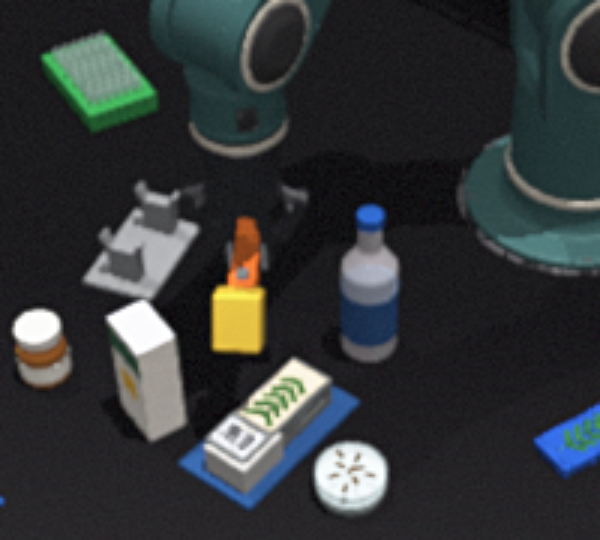

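The scene shows the stack neat with its barcode at the fence (235,435), the scanner above it and all bystanders upright. I return the scanner.

Emit:
{"method": "carry_out", "body": {
  "commands": "0 0 -0.02 0 0 0 -1;0 0 -0.05 0 0 0 -1;0 0 -0.083 0 0 0 -1;-0.02 0.018 -0.083 0 0 0.03 -1;-0.045 0.04 -0.083 0 0 0.07 -1;-0.07 0.062 -0.083 0 0 0.12 -1;-0.095 0.085 -0.083 0 0 0.17 -1;-0.12 0.11 -0.083 0 0 0.22 -1;-0.145 0.132 -0.083 0 0 0.27 -1;-0.165 0.15 -0.083 0 0 0.3 -1;-0.171 0.154 -0.06 0 0 0.3 -1;-0.171 0.154 -0.03 0 0 0.3 -1;-0.171 0.154 0 0 0 0.3 -1;-0.171 0.154 0.03 0 0 0.3 -1;-0.171 0.154 0.05 0 0 0.3 -1;-0.171 0.154 0.057 0 0 0.3 -1;-0.171 0.154 0.057 0 0 0.3 -1;-0.171 0.154 0.057 0 0 0.3 -1"
}}

```text
clock: 20.68
tool_pos: [431.8, -334.3, 90.5]
tcp_rot: [0.0, 0.985, 0.173, 0.0]
wrist_force: [0.0, -0.6, -1.7]
finger_gap: 0.321
grip_force: 59.6
```

```bash
python3 - <<'E'
from h import *
P=pose(); print(P)
rows([(431.7,-334.2,60,20),(431.7,-334.2,46.8,20)])
E
```

```text
(array([ 431.77007661, -334.3265123 ,   90.54868709]), array([1.17847420e-04, 9.84847336e-01, 1.73423394e-01, 1.90842445e-04]))
[-0.     -0.0002  0.0305] [ 0.0003 -0.0003 -0.0004] rows 0.7
[-0.     -0.0002  0.0437] [ 0.0003 -0.0003 -0.0004] rows 1.0
```

Emit:
{"method": "carry_out", "body": {
  "commands": "0 0 0.01 0 0 0 -1;0 0 0.02 0 0 0 -1;0 0 0.03 0 0 0 -1;0 0 0.036 0 0 0 -1;0 0 0.04 0 0 0 -1;0 0 0.042 0 0 0 -1;0 0 0.0435 0 0 0 -1;0 0 0.0435 0 0 0 -1;0 0 0.0435 0 0 0 -1"
}}

```text
clock: 21.43
tool_pos: [431.4, -334.1, 46.8]
tcp_rot: [0.0, 0.985, 0.173, -0.0]
wrist_force: [-3.6, 2.7, 7.7]
finger_gap: 0.322
grip_force: 60.9
```

Emit:
{"method": "carry_out", "body": {
  "commands": "0 0 0 0 0 0 -0.3;0 0 0 0 0 0 0;0 0 0 0 0 0 0.3;0 0 0 0 0 0 0.3;0 0 0 0 0 0 0.3;0 0 0 0 0 0 0.3;0 0 -0.01 0 0 0 0.3;0 0 -0.03 0 0 0 0.3;0 0 -0.06 0 0 0 0.3;0 0 -0.1 0 0 0 0.3;0 0 -0.14 0 0 0 0.3;0 0 -0.18 0 0 0 0.3;0 0 -0.2 0 0 0 0.3;0 0 -0.2 0 0 0 0.3;0 0 -0.2 0 0 0 0.3"
}}

```text
clock: 22.68
tool_pos: [431.7, -334.4, 248.1]
tcp_rot: [0.001, 0.985, 0.173, 0.001]
wrist_force: [-0.4, -0.2, -0.4]
finger_gap: 0.651
grip_force: 0.0
```

```bash
python3 - <<'E'
from h import *
P=pose(); print(P)
im=camera("wrist"); a=cv2.resize(im["pixels"][40:280,200:440],(400,400))
b=cv2.resize(camera("top")["pixels"][120:240,290:470],(600,400))[:,100:500]
cv2.imwrite("pics/end.png",np.hstack([a,b])[:,:,::-1])
hsv=cv2.cvtColor(im["pixels"],cv2.COLOR_RGB2HSV); m=cv2.inRange(hsv,(3,100,50),(18,255,255))
mid=[]
for r in range(170,244,6):
    x=np.where(m[r,290:350]>0)[0]+290
    if len(x)>5: mid.append(plane(im,((x.min()+x.max())/2,r),80,P)[:2])
mid=np.array(mid); f=np.polyfit(mid[:,0],mid[:,1],1); yaw=np.degrees(np.arctan(f[0]));u=np.array([np.cos(np.radians(yaw)),np.sin(np.radians(yaw))])
e=plane(im,(322,np.where(m[:,322]>0)[0].max()+.5),80,P)[:2]; e[1]=np.polyval(f,e[0]); print('yaw',yaw,'origin',e+69*u)
E
```

```text
(array([ 431.65682921, -334.38661126,  248.08203342]), array([1.10588735e-03, 9.84860158e-01, 1.73345433e-01, 7.79249401e-04]))
yaw 20.29518137458833 origin [ 436.49375561 -332.64648332]
```

View pics/end.png

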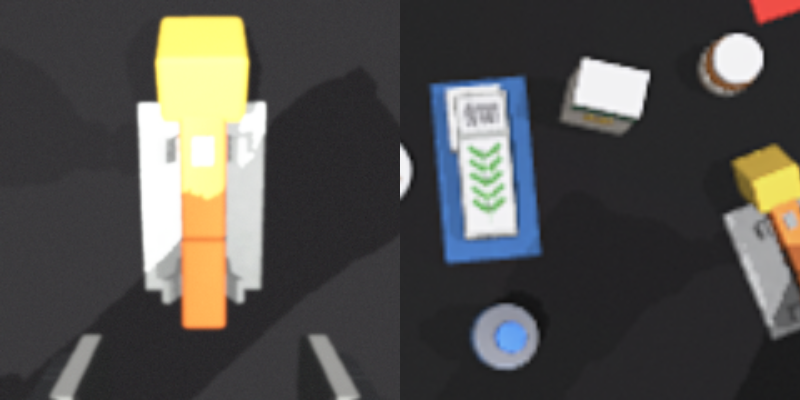

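The scanner is seated in its cradle (same origin within about 1.5 mm, yaw 20.3°), the cassette is squared on the stack, and the bystanders have not moved. Handing in.

```bash
python3 -c "
from bench import workorder
print(workorder.close_job())"
```

```text
the job is handed in; nothing more can be done
None
```

The cassette is squared on the stack and released, the scanner was held on its barcode for about 1.5 s and is back in its cradle, and the job is handed in at about 23 s; the hand-in returned no verdict.

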